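# Hang a lamp socket and show its contacts to the bench camera in a mirror

### The job

Hang the brass lamp socket by its wire loop on the hook of the inspection stand and let it hang free. Then take the round inspection mirror and hold it face up straight beneath the hanging socket, in the middle of the camera's view and angled so that the camera looks straight up into the socket's mouth and sees the contacts; finish while holding the mirror still in the air at that angle, touching neither the socket nor the stand with it. Do not tip the socket over or shift the camera, and leave the other things on the desk where they are.

Things in the scene. Friction and masses are not known exactly. Their poses are not given: they have to be found in the camera images.
- stand: fixed inspection stand, placed and turned differently each time. Origin: on the desk straight below the hook's seat; x from hook to post, z up. Base plate 160 x 120 x 12 mm spans x = 35 to 195 mm; 16 mm round post at x = 130 mm, 297 mm high. From it an 8 mm steel arm runs level at height 276 mm towards -x and dips into the hook at x = 0
- hook_seat (a point): top of the hook's 8 mm wire at its lowest place, 269 mm above the desk, where the loop's bar rests; the wire there runs along the stand's x. Axes as the stand's
- hook_tip (a point): top of the hook's upturned free end, 17 mm to -x of the seat, 282 mm above the desk. The hook is open to -x: a loop is brought over the tip from the -x side, its bar passing above the tip
- cam_lens (a point): front lens of the bench camera, a black barrel 33 mm thick, 92 mm long, with a 41 mm collar. y points out of the camera's back: it looks along -y, sloping 20 to 44 degrees down, differently each time; x is the stand's x. Its line of sight meets the vertical through the hook's seat 238 mm in front of the lens, 103 mm above the desk, 60 mm below the hanging socket's mouth
- cam_pivot (a point): pivot of the camera arm on the post, in the line x through the point the camera looks at. A 10 mm rod, 305 mm long, rises from here behind the hook (105 mm to +x of it); a bar reaches forward from it to the camera. The arm is clamped; do not push it
- socket: loose brass lamp socket, about 110 g, standing upright on its open mouth. Origin: centre of the mouth; z up its axis to the loop. Barrel 29 mm, shade ring 40 mm diameter at 19 to 29 mm height, cap up to 63 mm. On top a stiff loop of 6 mm wire in the plane x = 0: upright sides at y = +-17.5 mm (41 mm over them, 29 mm between). Two steel contact pins 20 mm up inside the 24 mm bore
- loop_bar (a point): middle (wire centre) of the loop's straight top bar, along the socket's y, 108 mm above the mouth; 40 mm is clear below the bar. The loop can be pinched across its two sides from above, 92 mm above the mouth. Hung, the mouth is about 164 mm above the desk
- mirror: loose inspection mirror, about 75 g, lying on the desk face up. Origin: on the underside below the gripping place; x along the handle towards the head, z square to the glass, out of its reflecting face. Black handle 14 x 14 mm from x = -75 to 40 mm, axis 7 mm above the underside; thin neck; round head 52 mm diameter, 7 mm thick, centred at x = 131 mm, parallel to the handle
- mirror_glass (a point): centre of the mirror's reflecting face: 131, 0, 7.5 mm in the mirror's frame
- handle_end (a point): end of the mirror's handle away from the head: -75, 0, 7 mm in the mirror's frame
- insulator: the green glass insulator: bell-shaped, 74 mm diameter, 92 mm high, standing; a bystander. Origin: centre of its underside
- relay: the grey plastic relay: a box 28 x 36 x 48 mm high, standing; a bystander. Origin: centre of its underside
- bus_bar: the copper bus bar: flat bar 130 x 22 x 6 mm with five holes, lying; a bystander. Origin: centre of its underside
- bumper: the black rubber desk bumper: disc 42 mm diameter, 16 mm high; a bystander. Origin: centre of its underside
- tin: a screw tin: 69 mm diameter, 58 mm high, standing; a bystander. Origin: centre of its underside
- spare_ring: a spare brass shade ring lying flat: 42 mm outside, 30 mm hole, 9 mm high; a bystander. Origin: centre of its underside
- screwdriver: a screwdriver 170 mm long, lying; a bystander. Origin: on the desk below its middle
Not all that is in view belongs to the job. There is more than one size of the mirror; the job needs the larger.

How it is judged:
On the way:
1. the socket hangs by its loop on the hook, upright and let go (contact force between socket and stand above 0.2 N and distance between loop_bar and hook_seat below 0.018 m and angle between socket's own z axis and vertical below 0.15 rad and contact force between socket and the fingers below 0.05 N and contact force between socket and mirror below 0.05 N and linear speed of socket below 0.06 m/s), for 0.3 s.
At the end, for the whole second after the job is handed in: Socket hanging upright on the hook, still, touching only the stand. Mirror held still by the fingers alone, glass centre within 16 mm of the socket's axis and of the camera's line of sight, its normal halfway between straight up and the direction to the camera within 6 degrees each way (all of step 1 and contact force between mirror and the fingers above 1 N and contact force between mirror and stand below 0.05 N and height (world z) of mirror_glass above 0.06 m and height (world z) of handle_end above 0.03 m and linear speed of mirror below 0.03 m/s and angular speed of mirror below 0.2 rad/s and horizontal distance between mirror_glass and socket below 0.016 m and x of mirror_glass in the frame of cam_lens between -0.016 and 0.016 m and z of mirror_glass in the frame of cam_lens between -0.016 and 0.016 m and angle between the z axis of mirror and the x axis of cam_lens, either way round above 1.46 rad and ((angle between cam_lens's own y axis and vertical below 0.907 rad and angle between mirror's own z axis and vertical between 0.297 and 0.557 rad and angle between the z axis of mirror and the y axis of cam_lens, either way round below 0.557 rad) or (angle between cam_lens's own y axis and vertical between 0.907 and 1.012 rad and angle between mirror's own z axis and vertical between 0.35 and 0.61 rad and angle between the z axis of mirror and the y axis of cam_lens, either way round below 0.61 rad) or (angle between cam_lens's own y axis and vertical between 1.012 and 1.117 rad and angle between mirror's own z axis and vertical between 0.402 and 0.662 rad and angle between the z axis of mirror and the y axis of cam_lens, either way round below 0.662 rad) or (angle between cam_lens's own y axis and vertical above 1.117 rad and angle between mirror's own z axis and vertical between 0.455 and 0.715 rad and angle between the z axis of mirror and the y axis of cam_lens, either way round below 0.715 rad))); the arm keeps its last pose, push and grip.
It fails at once if the socket is tipped over or dropped (angle between socket's own z axis and vertical above 0.8 rad).
It fails at once if the camera is knocked out of its place (distance of cam_lens from where it was at the start of the episode above 0.012 m).
It fails at once if a bystander is disturbed (distance of any of insulator, relay, bus_bar, bumper, screwdriver, tin, spare_ring from where it was at the start of the episode above 0.03 m).
It also fails if it takes over 62 s, if anything falls off the work surface, if the arm or the gripper's body presses on something with over 40 N, if the wrist force passes 120 N, or if a joint passes its speed limit or range.

### The arm

A 7-joint arm with a two-finger parallel gripper is mounted at the origin on the work surface. World frame = base frame: x ahead of the robot, y to its left, z up, the work surface at z = 0. Lengths are in m, angles in rad, forces in N, time in s.
With the tool pointing down it reaches from about 0.425 to 0.875 m from the base axis. Payload 4.7 kg.
Tool frame: the origin (TCP) lies midway between the tips of the shut fingers; the grasp point (between the pads) lies 19 mm behind it; z points along the fingers, y is the line along which they close (so a half turn about z gives the same grasp; the last joint's range is limited). The gripper opens to 87 mm and grips with 3 to 60 N. Pads are 19 mm wide; open, the fingers measure 117 mm over their backs; the gripper's body (75 mm by 190 mm) begins 51 mm behind the grasp point.
Start: joints at [1.222, 0.321, -0.07, 1.45, 0.023, 1.371, -0.057], TCP at [0.231, -0.608, 0.223] pointing down, gripper open.
Joint ranges: [-2.86, 2.86], [-0.3, 2.09], [-1.38, 1.24], [0.06, 2.45], [-1.56, 4.7], [0.09, 2.05], [-2.69, 2.69]. Speed limits (rad/s): [2.57, 2.57, 3.14, 3.14, 3.14, 3.14, 3.14].

### API

Orientations are given as a rotation vector (axis times angle).
In Python, from bench import ctrl gives the robot as it stands. The module is installed in compiled form; this text tells all that it offers.
- The arm moves only by the shell command python3 -m handwheel 'ROWS' [FORCE]. ROWS is JSON, a list of rows, each a list of 7 numbers: the finger opening in m, from 0 to 0.087, then the shift along the tool's x, y, z in m, then the turn, a rotation vector about the tool's x, y, z in degrees. A call has 1 to 12 rows; each row shifts and turns the commanded pose from where the row before left it, along the tool's axes as they then stand; what a row does not reach is not made up. A row lasts 1/8 s, in which the tool goes at most 62.5 mm and 10.7 degrees, less where a joint would pass 70% of its speed; a pose out of reach is approached as far as the arm can. A call is refused whole if a number of a shift passes 0.0625 or a number of a turn 10.7, either way. A call with a gripper value outside its range is refused whole. The fingers move at their own pace and stop on an object; FORCE is the grip in N (left out, the last holds). Time passes only in rows, so rows that do not move let the fingers close. It gives the time, the measured TCP pose, the force, the opening and the grip force at its end, in the units of the state.
- ctrl.get_state(): the state, without advancing time (a new reading comes with each control period).
- ctrl.get_image(name): name is "scene" or "top"; returns (picture, depth): 384x512x3 uint8, blue, green, red; 384x512 float32, m along the optical axis (not along the pixel's ray), 0 where there is no reading.
- ctrl.camera_info(name): a dict with "intrinsics" (3x3 intrinsics, pixels), "R" (3x3) and "t" (3): a world point X has camera coordinates R X + t. Camera axes: x right, y down, z forward; pixel columns grow to the right and rows downward; lengths in m; the calibration is good to about 2 mm. A picture is of the moment at which its call begins. camera_info takes no time and is no camera call.
- ctrl.close_job(): hands the job in; it is judged then, once.
The state is a dict: "time": time; "joint_positions": joint angles; "qd": joint speeds; "joint_torque": joint torques, N m; "position": TCP position; "tool_rot": TCP orientation; "ft_force": force on the tool from outside, world axes, zero at the start; "torque": the same for the moment, N m; "grip_width": opening from 0.0 (shut) to 1.0 (fully open); "grip_force": force on a finger pad.
Only numpy, scipy, OpenCV 4.12 (cv2) and the standard library are available. Lean on these libraries where they do the work, as an engineer would, in place of code of your own. Each camera call takes 0.05 s, during which the arm holds its last target. There are 200 camera calls.

## Working session

There is one attempt and no reset: what is moved stays moved. The work goes in short steps, Python scripts to look and compute and a shell command to move; the robot and the scene stay as the last step left them, time stands still between calls to the robot, and variables do not carry over. Pictures are saved under pics/ and viewed, at most 10 in all, crops included, and the job is handed in when it is done.

```bash
mkdir -p pics; cat > h.py <<'E'
import numpy as np, cv2
from scipy.spatial.transform import Rotation as Ro
from bench import ctrl
def grab(n,tag):
    im,d=ctrl.get_image(n); cv2.imwrite(f'pics/{n}_{tag}.png',im); np.savez(f'{n}_{tag}.npz',im=im,d=d); return im,d
def cloud(n,d):
    c=ctrl.camera_info(n);K,R,t=[np.array(c[k]) for k in('intrinsics','R','t')]
    v,u=np.mgrid[:d.shape[0],:d.shape[1]]
    P=np.stack([(u-K[0,2])/K[0,0]*d,(v-K[1,2])/K[1,1]*d,d],-1)
    return (P-t)@R   # world
def ray(n,u,v,z):
    c=ctrl.camera_info(n);K,R,t=[np.array(c[k]) for k in('intrinsics','R','t')]
    C=-R.T@t; w=R.T@np.linalg.inv(K)@[u,v,1]
    return C+w*(z-C[2])/w[2]
E
python3 - <<'E'
from h import *
for n in('top','scene'):
    im,d=grab(n,'0'); c=ctrl.camera_info(n); R=np.array(c['R']);t=np.array(c['t']); print(n,-R.T@t,R[2],np.array(c['intrinsics'])[0])
s=ctrl.get_state(); print(s)
a=cv2.imread('pics/top_0.png');b=cv2.imread('pics/scene_0.png')
E
```

```text
top [0.4491833  0.02537179 1.20079869] [ 6.00486555e-02  4.65643388e-04 -9.98195343e-01] [352.67544421   0.         254.07960834]
scene [1.15021502 0.65693307 1.43788701] [-0.40115762 -0.42565101 -0.81110652] [498.20288959   0.         251.73251836]
{'time': 0.1, 'joint_positions': array([ 1.22210606,  0.32176278, -0.07008279,  1.4515576 ,  0.02256667,
        1.37080387, -0.05689226]), 'qd': array([-5.51267856e-05, -9.56483040e-04,  3.51168717e-04, -2.91492409e-03,
        1.46459786e-04,  1.02627488e-03,  5.15996841e-04]), 'joint_torque': array([ 2.19806083e-05, -4.92571664e+01, -4.05483618e-01, -3.13398850e+01,
       -6.39014575e-02,  3.95098294e-02,  3.11271674e-05]), 'position': array([ 0.23046152, -0.6072367 ,  0.22155952]), 'tool_rot': array([-3.08836426e+00, -5.66484106e-01,  5.89134436e-04]), 'ft_force': array([ 0.66472466, -0.26193672, -0.16198808]), 'torque': array([ 0.00279473, -0.00410444,  0.01824762]), 'grip_force': 0.0, 'grip_width': 0.9978400831496176}
```

View pics/top_0.png

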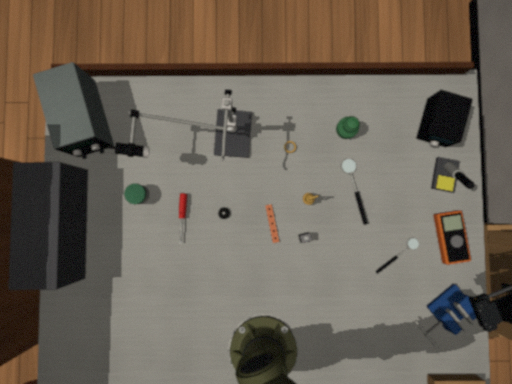

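View pics/scene_0.png

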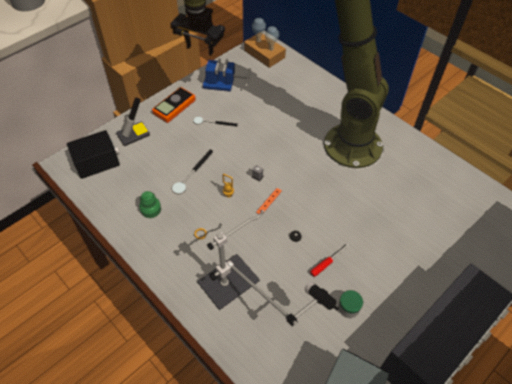

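```bash
python3 - <<'E'
from h import *
a=cv2.imread('pics/top_0.png');b=cv2.imread('pics/scene_0.png')
A=cv2.resize(a[80:260,110:380],None,fx=2.9,fy=2.9,interpolation=cv2.INTER_CUBIC)
B=cv2.resize(b[140:340,160:380],None,fx=3,fy=3,interpolation=cv2.INTER_CUBIC)
cv2.imwrite('pics/A.png',A);cv2.imwrite('pics/B.png',B)
E
```

```text
(no output)
```

View pics/A.png

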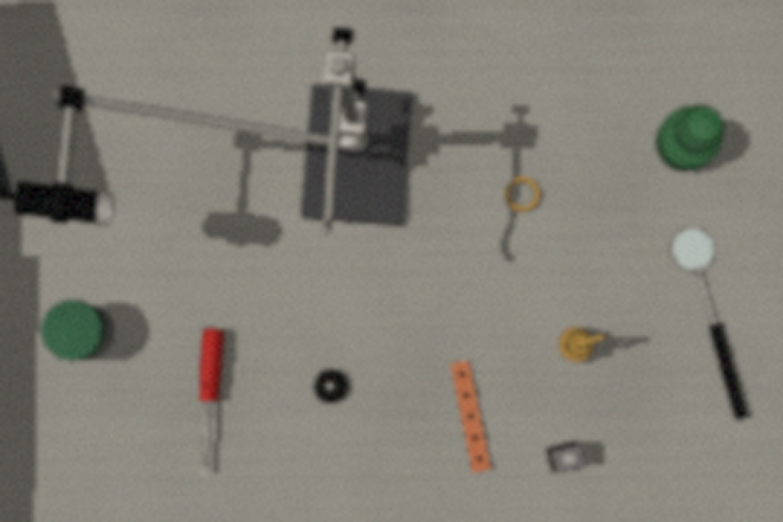

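View pics/B.png

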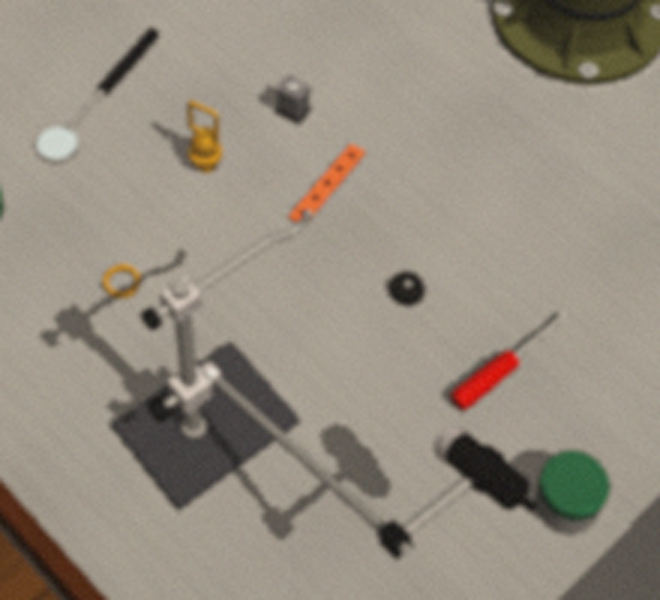

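```bash
python3 - <<'E'
from h import *
np.set_printoptions(precision=4,suppress=True)
T=np.load('top_0.npz');S=np.load('scene_0.npz')
PT=cloud('top',T['d']);PS=cloud('scene',S['d'])
hT=cv2.cvtColor(T['im'],cv2.COLOR_BGR2HSV);hS=cv2.cvtColor(S['im'],cv2.COLOR_BGR2HSV)
def box(P,h,x,y,z,lo=(0,0,0),hi=(180,255,255)):
    m=cv2.inRange(h,lo,hi)>0
    for k,r in enumerate((x,y,z)): m&=(P[...,k]>r[0])&(P[...,k]<r[1])
    return m
# socket amber
for nm,P,h in(('T',PT,hT),('S',PS,hS)):
    c=ray('top',309,199,0)
    m=box(P,h,(c[0]-.07,c[0]+.07),(c[1]-.07,c[1]+.07),(.002,.2),(10,110,60),(35,255,255))
    q=P[m]; print(nm,'socket',len(q),c)
    for a,b in((.002,.03),(.03,.065),(.065,.1),(.1,.13)):
        w=q[(q[:,2]>a)&(q[:,2]<b)]
        if len(w): print(a,len(w),w.mean(0),w.min(0),w.max(0))
    v,u=np.nonzero(m)
    if nm=='S':
        for z0 in(.1,): 
            k=q[:,2]>z0; print(np.c_[u[k],v[k],q[k]])
# stand
m=box(PT,hT,(.5,.9),(-.1,.25),(.2,.36)); q=PT[m]; v,u=np.nonzero(m)
print('top high',len(q),q.min(0),q.max(0))
m2=box(PS,hS,(.5,.9),(-.1,.25),(.255,.30)); q2=PS[m2]; print('scene high',len(q2),q2.min(0),q2.max(0))
for Q in(q[(q[:,2]>.262)&(q[:,2]<.295)],q2):
    i=np.argsort(Q[:,0]); print(Q[i][::max(1,len(i)//25)])
# base plate
m=box(PT,hT,(.5,.95),(-.1,.25),(-.01,.025),(0,0,0),(180,255,75)).astype(np.uint8)
n,l,st,ce=cv2.connectedComponentsWithStats(m); k=1+np.argmax(st[1:,4]); print('base',st[k],ce[k])
# camera barrel
for nm,P,h in(('T',PT,hT),('S',PS,hS)):
    m=box(P,h,(.4,.95),(.15,.6),(.1,.42),(0,0,0),(180,255,50)); q=P[m]; print(nm,'black',len(q),q.mean(0),q.min(0),q.max(0))
E
```

```text
T socket 107 [ 0.4995 -0.1611  0.    ]
0.002 19 [ 0.5006 -0.144   0.027 ] [ 0.485  -0.1597  0.0218] [ 0.5186 -0.1371  0.03  ]
0.03 64 [ 0.4993 -0.1524  0.0537] [ 0.4849 -0.1681  0.0303] [ 0.5146 -0.1365  0.0646]
0.065 3 [ 0.4969 -0.1369  0.0884] [ 0.4956 -0.137   0.0747] [ 0.4987 -0.1367  0.0959]
0.1 21 [ 0.5    -0.1515  0.1104] [ 0.4949 -0.1689  0.1034] [ 0.5042 -0.1379  0.1165]
S socket 164 [ 0.4995 -0.1611  0.    ]
0.002 35 [ 0.5041 -0.149   0.0226] [ 0.4445 -0.2182  0.0048] [ 0.5214 -0.1361  0.0299]
0.03 84 [ 0.5065 -0.1494  0.0488] [ 0.4891 -0.1758  0.03  ] [ 0.5216 -0.1357  0.0649]
0.065 26 [ 0.5003 -0.1486  0.0777] [ 0.4956 -0.1734  0.0652] [ 0.5073 -0.1335  0.0995]
0.1 19 [ 0.5009 -0.1501  0.1115] [ 0.4923 -0.1707  0.1016] [ 0.507  -0.1333  0.1198]
[[223.     174.       0.5067  -0.1677   0.1118]
 [224.     174.       0.506   -0.1631   0.1155]
 [225.     174.       0.5023  -0.1623   0.113 ]
 [223.     175.       0.5046  -0.1707   0.1016]
 [224.     175.       0.507   -0.1622   0.1116]
 [225.     175.       0.504   -0.1606   0.1106]
 [226.     175.       0.4992  -0.1611   0.105
[... 1483 characters left out ...]
7 0.2812]
 [0.6776 0.1047 0.2787]
 [0.6873 0.1031 0.277 ]
 [0.6987 0.1034 0.2745]
 [0.7107 0.105  0.2847]
 [0.7216 0.0968 0.282 ]
 [0.7302 0.1103 0.2768]
 [0.7322 0.1096 0.294 ]
 [0.7368 0.1029 0.2963]
 [0.7398 0.1093 0.2814]
 [0.7431 0.1021 0.2973]
 [0.7464 0.1093 0.2891]
 [0.7483 0.0957 0.2954]
 [0.7511 0.0987 0.2919]
 [0.7535 0.1056 0.2927]
 [0.7554 0.0857 0.2757]
 [0.7571 0.1    0.2742]
 [0.7639 0.1005 0.2829]
 [0.7716 0.0978 0.2886]
 [0.7764 0.0949 0.2854]
 [0.78   0.095  0.2845]]
base [225 111  28  46 897] [239.7804 135.8919]
T black 2061 [0.6195 0.5354 0.151 ] [0.4003 0.344  0.1   ] [0.9074 0.6    0.2333]
S black 400 [0.6519 0.3966 0.2146] [0.6028 0.3445 0.1084] [0.7493 0.5997 0.2338]
```

```bash
python3 - <<'E'
from h import *
np.set_printoptions(precision=4,suppress=True)
D={n:np.load(n+'_0.npz') for n in('top','scene')}
for n in D:
    im,d=D[n]['im'],D[n]['d'];P=cloud(n,d);h=cv2.cvtColor(im,cv2.COLOR_BGR2HSV);x,y,z=P[...,0],P[...,1],P[...,2]
    print('==',n)
    # loop bar: rays at z=.108
    m=(cv2.inRange(h,(10,110,60),(35,255,255))>0)&(abs(x-.5)<.05)&(abs(y+.152)<.05)&(z>.1)
    v,u=np.nonzero(m);q=np.array([ray(n,a,b,.110) for a,b in zip(u,v)]); c=q.mean(0); w=np.linalg.svd(q-c)[2][0]; print('bar',c,(q.min(0)+q.max(0))/2,np.degrees(np.arctan2(w[1],w[0]))%180,len(q))
    # arm line at z .278
    m=(x>.64)&(x<.715)&(abs(y-.1)<.03)&(z>.262)&(z<.295); v,u=np.nonzero(m);q=np.array([ray(n,a,b,.278) for a,b in zip(u,v)]);c=q.mean(0);w=np.linalg.svd(q-c)[2][0];print('arm',c,np.degrees(np.arctan2(w[1],w[0])),len(q))
    m=(x>.58)&(x<.60)&(abs(y-.1)<.03)&(z>.25)&(z<.295);v,u=np.nonzero(m);q=np.array([ray(n,a,b,.28) for a,b in zip(u,v)]);print('tip',q[np.argsort(q[:,0])][:5])
    # post top
    m=(x>.70)&(x<.80)&(z>.293)&(z<.31);print('posttop',P[m].mean(0) if m.any() else 0)
    # barrel
    m=(x<.645)&(x>.57)&(y>.3)&(y<.45)&(z>.12)&(z<.26)&(h[...,2]<70);q=P[m];c=np.median(q,0);w=np.linalg.svd(q-c)[2][0];print('barrel',len(q),c,w*np.sign(w[1]),q.min(0),q.max(0))
    m=(x<.645)&(x>.57)&(y>.27)&(y<.36)&(z>.1)&(z<.26);q=P[m];i=np.argsort(q[:,1]);print('lens front',q[i][:6])
    # mirror
    k=ray(n,*( (358,195) if n=='top' else (195,170)),0.007);
    m=((x-k[0])**2+(y-k[1])**2<.13**2)&(abs(z-.007)<.03)
    dk=(m&(h[...,2]<55)).astype(np.uint8);nn,l,st,ce=cv2.connectedComponentsWithStats(dk);j=1+np.argmax(st[1:,4]);v,u=np.nonzero(l==j)
    q=np.array([ray(n,a,b,.012) for a,b in zip(u,v)]);c=q.mean(0);w=np.linalg.svd(q-c)[2][0];w*=np.sign(w[0]);p=(q-c)@w;print('handle',c,np.degrees(np.arctan2(w[1],w[0])),p.min(),p.max(),len(q))
    li=(m&(h[...,2]>165)).astype(np.uint8);nn,l,st,ce=cv2.connectedComponentsWithStats(li);j=1+np.argmax(st[1:,4]);hc=ray(n,*ce[j],.0075);print('head',hc,st[j],np.degrees(np.arctan2(hc[1]-c[1],hc[0]-c[0])),np.linalg.norm((hc-c)[:2]))
E
```

```text
== top
bar [ 0.5001 -0.1516  0.11  ] [ 0.4996 -0.1534  0.11  ] 105.75537535849492 21
arm [0.6785 0.1022 0.278 ] 175.00430675033758 85
tip [[0.5939 0.1073 0.28  ]
 [0.5939 0.1099 0.28  ]
 [0.5939 0.1125 0.28  ]
 [0.5965 0.1046 0.28  ]
 [0.5966 0.1073 0.28  ]]
posttop [0.7419 0.0968 0.2971]
barrel 300 [0.6314 0.3777 0.2192] [0.062  0.9621 0.2656] [0.6146 0.3427 0.1931] [0.6449 0.4322 0.2333]
lens front [[0.6393 0.3269 0.1985]
 [0.6337 0.3271 0.1975]
 [0.6263 0.3272 0.2066]
 [0.6423 0.3272 0.1978]
 [0.6367 0.3274 0.1968]
 [0.6282 0.3276 0.1958]]
handle [ 0.469  -0.3336  0.012 ] 14.659934306606363 -0.05287835831456568 0.05438180059925914 116
head [ 0.6135 -0.2958  0.0075] [342 159  14  13 135] 14.644765215819323 0.14927976682751734
== scene
bar [ 0.5001 -0.1511  0.11  ] [ 0.5014 -0.1504  0.11  ] 105.27379925415238 19
arm [0.6767 0.1028 0.278 ] -4.801898103984801 78
tip [[0.5913 0.11   0.28  ]
 [0.5934 0.1081 0.28  ]
 [0.5937 0.1125 0.28  ]
 [0.5954 0.1062 0.28  ]
 [0.5957 0.1105 0.28  ]]
posttop [0.7425 0.1001 0.2972]
barrel 237 [0.6362 0.3872 0.2224] [0.0307 0.9784 0.2045] [0.6205 0.3435 0.2021] [0.6449 0.4361 0.2337]
lens front [[0.6209 0.3271 0.1985]
 [0.6384 0.3277 0.2059]
 [0.6352 0.3282 0.2082]
 [0.6271 0.3286 0.2034]
 [0.6389 0.3286 0.2018]
 [0.6356 0.3291 0.2039]]
handle [ 0.4698 -0.3316  0.012 ] 14.823278768262469 -0.052685875614569826 0.04976507748639653 61
head [ 0.5363 -0.3144  0.0075] [ 160  144   71   57 1777] 14.508319886419253 0.06867142956268825
```

```bash
cat >> h.py <<'E'
np.set_printoptions(precision=4,suppress=True)
def go(p,xh=None,tilt=0,R=None):
    """remaining shift in tool axes and turn (deg); xh = heading of tool x, tool down, tilt about tool x"""
    s=ctrl.get_state();R0=Ro.from_rotvec(s['tool_rot'])
    if R is None and xh is not None: R=Ro.from_euler('z',xh,degrees=True)*Ro.from_euler('x',180,degrees=True)*Ro.from_euler('x',tilt,degrees=True)
    dr=(R0.inv()*R).as_rotvec(degrees=True) if R is not None else None
    d=np.array(p)-s['position']
    print('t',round(s['time'],2),'pos',s['position'],'shift now',R0.inv().apply(d),'shift after turn',R.inv().apply(d) if R is not None else '','turn',dr,'F',s['ft_force'],'grip',s['grip_width']*.087,s['grip_force'],'q',s['joint_positions'])
E
python3 -c "
from h import *
go([.5,-.1515,.2],15.5)"
```

```text
t 0.1 pos [ 0.2305 -0.6072  0.2216] shift now [ 0.4137 -0.3304  0.0221] shift after turn [ 0.3815 -0.3671  0.0216] turn [-0.0997  0.0081  5.2879] F [ 0.6647 -0.2619 -0.162 ] grip 0.08681208723401672 0.0 q [ 1.2221  0.3218 -0.0701  1.4516  0.0226  1.3708 -0.0569]
```

```bash
python3 -m handwheel '[[0.087,0,0,0,0,0,5.3],[0.087,0.038,-0.037,0.002,0,0,0],[0.087,0.038,-0.037,0.002,0,0,0],[0.087,0.038,-0.037,0.002,0,0,0],[0.087,0.038,-0.037,0.002,0,0,0],[0.087,0.038,-0.037,0.002,0,0,0],[0.087,0.038,-0.037,0.002,0,0,0],[0.087,0.038,-0.037,0.002,0,0,0],[0.087,0.038,-0.037,0.002,0,0,0],[0.087,0.038,-0.037,0.002,0,0,0],[0.087,0.038,-0.037,0.002,0,0,0],[0.087,0,0,0,0,0,0]]' 20
python3 -c "
from h import *
go([.5,-.1515,.073],15.5)"
```

```text
time: 1.6
position: [0.4997, -0.1442, 0.2023]
tool_rot: [-3.109, -0.437, -0.001]
ft_force: [0.4, -0.6, 0.2]
grip_width: 0.999
grip_force: 0.0
t 1.6 pos [ 0.4997 -0.1442  0.2023] shift now [-0.0018  0.0074  0.1293] shift after turn [-0.0017  0.0071  0.1293] turn [-0.1148 -0.0502  0.5014] F [ 0.3592 -0.6463  0.1583] grip 0.08689425066928565 0.0 q [ 0.6855  0.081  -0.4751  1.7842  0.0363  1.2856 -1.09  ]
```

```bash
python3 -m handwheel '[[0.087,-0.002,0.007,0.03,0,0,0.5],[0.087,0,0,0.03,0,0,0],[0.087,0,0,0.03,0,0,0],[0.087,0,0,0.025,0,0,0],[0.087,0,0,0.014,0,0,0],[0.087,0,0,0,0,0,0]]' 20
python3 - <<'E'
from h import *
go([.5,-.1515,.073],15.5)
im,d=grab('scene','1')
cv2.imwrite('pics/c1.png',cv2.resize(im[110:230,160:300],None,fx=4,fy=4,interpolation=cv2.INTER_CUBIC))
E
```

```text
time: 2.35
position: [0.4971, -0.1573, 0.0727]
tool_rot: [-3.114, -0.409, 0.003]
ft_force: [-0.1, 0.2, 0.2]
grip_width: 1.0
grip_force: 0.0
t 2.35 pos [ 0.4971 -0.1573  0.0727] shift now [ 0.0043 -0.0048 -0.0003] shift after turn [ 0.0043 -0.0048 -0.0003] turn [-0.0632  0.1002 -0.5506] F [-0.0674  0.1734  0.1874] grip 0.08700698395445841 0.0 q [ 0.6747  0.211  -0.4595  1.9254  0.1083  1.0312 -1.1418]
```

View pics/c1.png

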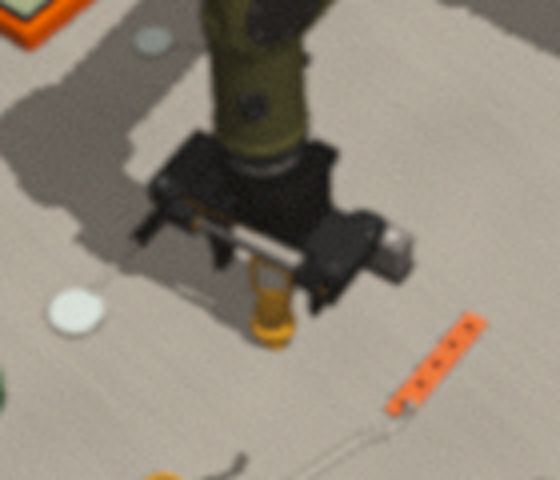

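The open fingers straddle the loop (around 270,270 in the crop), socket upright. Correct by 4 mm and close.

```bash
python3 -m handwheel '[[0.087,0.0043,-0.0048,0,0,0,-0.5],[0.087,0,0,0,0,0,0],[0.05,0,0,0,0,0,0],[0.035,0,0,0,0,0,0],[0.03,0,0,0,0,0,0],[0.03,0,0,0,0,0,0],[0.03,0,0,0,0,0,0]]' 25
python3 -c "
from h import *
go([.5,-.1515,.25],15.5)"
```

```text
time: 3.28
position: [0.5009, -0.1513, 0.0735]
tool_rot: [3.113, 0.423, -0.0]
ft_force: [-0.3, 0.2, -0.2]
grip_width: 0.517
grip_force: 0.1
t 3.27 pos [ 0.5009 -0.1513  0.0735] shift now [-0.0009  0.     -0.1765] shift after turn [-0.0009 -0.     -0.1765] turn [ 0.0043  0.0042 -0.0152] F [-0.3313  0.1525 -0.2231] grip 0.04494571575290987 0.06405096966773272 q [ 0.6663  0.2129 -0.4652  1.922   0.1108  1.0315 -1.1474]
```

```bash
python3 -m handwheel '[[0.03,0,0,0,0,0,0],[0.03,0,0,0,0,0,0],[0.03,0,0,0,0,0,0]]' 25
```

```text
time: 3.65
position: [0.5009, -0.1513, 0.0735]
tool_rot: [3.113, 0.423, -0.0]
ft_force: [0.6, -0.4, -0.5]
grip_width: 0.459
grip_force: 24.9
```

```bash
python3 -m handwheel '[[0.03,0,0,-0.02,0,0,0],[0.03,0,0,-0.025,0,0,0],[0.03,0,0,-0.03,0,0,4],[0.03,0,0,-0.03,0,0,5],[0.03,0,0,-0.03,0,0,5],[0.03,0,0,-0.03,0,0,4],[0.03,0,0,-0.025,0,0,2.4],[0.03,0,0,0,0,0,0]]' 25
python3 -c "
from h import *
go([.5328,.1148,.2635],-4.9)"
```

```text
time: 4.65
position: [0.502, -0.1513, 0.2652]
tool_rot: [3.138, -0.134, 0.005]
ft_force: [0.5, -0.3, -1.0]
grip_width: 0.46
grip_force: 24.9
t 4.65 pos [ 0.502  -0.1513  0.2652] shift now [ 0.0081 -0.2677  0.0014] shift after turn [ 0.008  -0.2677  0.0017] turn [ 0.0595 -0.2     0.0265] F [ 0.4616 -0.3123 -0.9651] grip 0.04003046298002404 24.90190557728056 q [ 0.6748  0.0526 -0.4475  1.685   0.0236  1.4056 -1.4318]
```

```bash
python3 -m handwheel '[[0.03,0.001,-0.015,0,0,0,0],[0.03,0.001,-0.028,0,0,0,0],[0.03,0.001,-0.03,0,0,0,0],[0.03,0.001,-0.03,0,0,0,0],[0.03,0.001,-0.03,0,0,0,0],[0.03,0.001,-0.03,0,0,0,0],[0.03,0.001,-0.03,0,0,0,0],[0.03,0.001,-0.03,0,0,0,0],[0.03,0,-0.028,0,0,0,0],[0.03,0,-0.016,0,0,0,0],[0.03,0,0,0,0,0,0],[0.03,0,0,0,0,0,0]]' 25
python3 - <<'E'
from h import *
go([.5328,.1148,.2635],-4.9)
for n in('scene','top'): grab(n,'2')
a=cv2.imread('pics/scene_2.png')[150:330,160:320];b=cv2.imread('pics/top_2.png')[70:230,190:330]
f=lambda i:cv2.resize(i,(400,480),interpolation=cv2.INTER_CUBIC)
cv2.imwrite('pics/c2.png',np.hstack([f(a),f(b)]))
E
```

```text
time: 6.15
position: [0.5317, 0.1128, 0.263]
tool_rot: [3.138, -0.137, -0.001]
ft_force: [0.1, -0.8, -1.3]
grip_width: 0.458
grip_force: 24.9
t 6.15 pos [0.5317 0.1128 0.263 ] shift now [ 0.0009 -0.0021 -0.0005] shift after turn [ 0.0009 -0.0021 -0.0005] turn [ 0.0597  0.045  -0.0936] F [ 0.1387 -0.8218 -1.3228] grip 0.039859123685992884 24.895905269659124 q [ 0.3744  0.1229 -0.6849  1.6349  0.0793  1.4129 -1.9773]
```

View pics/c2.png

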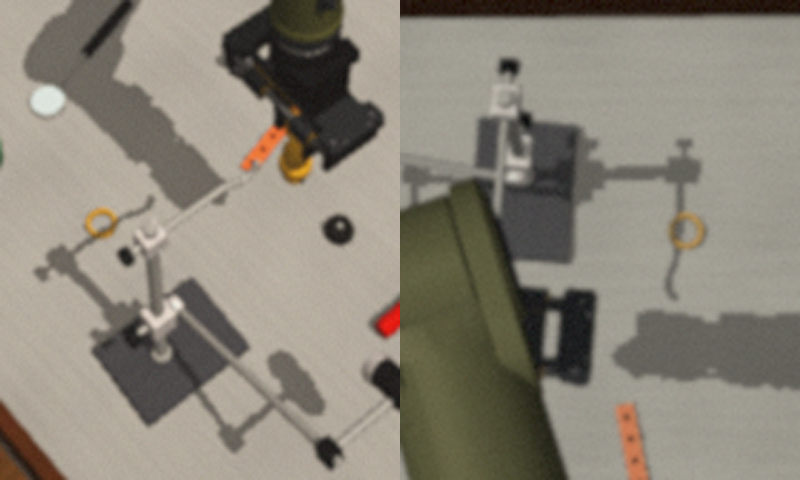

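The socket hangs upright in the fingers (crop 295,165) just short of the hook tip (245,180). Advance over the tip.

```bash
python3 -m handwheel '[[0.03,0.005,-0.002,0,0,0,0],[0.03,0.012,0,0,0,0,0],[0.03,0.012,0,0,0,0,0],[0.03,0.012,0,0,0,0,0],[0.03,0.012,0,0,0,0,0],[0.03,0.012,0,0,0,0,0],[0.03,0.01,0,0,0,0,0],[0.03,0.006,0,0,0,0,0],[0.03,0,0,0,0,0,0],[0.03,0,0,0,0,0,0]]' 25
python3 -c "
from h import *
go([.6125,.108,.2375],-4.9)"
```

```text
time: 7.5
position: [0.6123, 0.1094, 0.2636]
tool_rot: [3.139, -0.134, -0.0]
ft_force: [0.2, -0.3, -1.0]
grip_width: 0.459
grip_force: 24.9
t 7.5 pos [0.6123 0.1094 0.2636] shift now [0.0003 0.0014 0.0261] shift after turn [0.0003 0.0014 0.0261] turn [0.0104 0.0092 0.0087] F [ 0.2203 -0.2535 -1.0224] grip 0.039964622738388994 24.90090321167372 q [ 0.3101  0.3109 -0.6681  1.4443  0.1921  1.4527 -2.0133]
```

```bash
python3 -m handwheel '[[0.03,0,0.0012,0.006,0,0,0],[0.03,0,0,0.006,0,0,0],[0.03,0,0,0.006,0,0,0],[0.03,0,0,0.004,0,0,0],[0.03,0,0,0.003,0,0,0],[0.03,0,0,0,0,0,0]]' 25
python3 - <<'E'
from h import *
go([.6125,.108,.2375],-4.9)
im,d=grab('scene','3')
cv2.imwrite('pics/c3.png',cv2.resize(im[170:270,190:320],None,fx=5,fy=5,interpolation=cv2.INTER_CUBIC))
E
```

```text
time: 8.25
position: [0.6124, 0.108, 0.2383]
tool_rot: [3.139, -0.135, -0.001]
ft_force: [-0.3, 0.4, -0.9]
grip_width: 0.459
grip_force: 24.9
t 8.25 pos [0.6124 0.108  0.2383] shift now [ 0.0001 -0.      0.0008] shift after turn [ 0.0001 -0.      0.0008] turn [ 0.0076  0.0211 -0.0095] F [-0.345   0.3743 -0.8715] grip 0.03995996037007157 24.901156430714764 q [ 0.3127  0.3206 -0.665   1.4837  0.1984  1.4059 -2.0167]
```

View pics/c3.png

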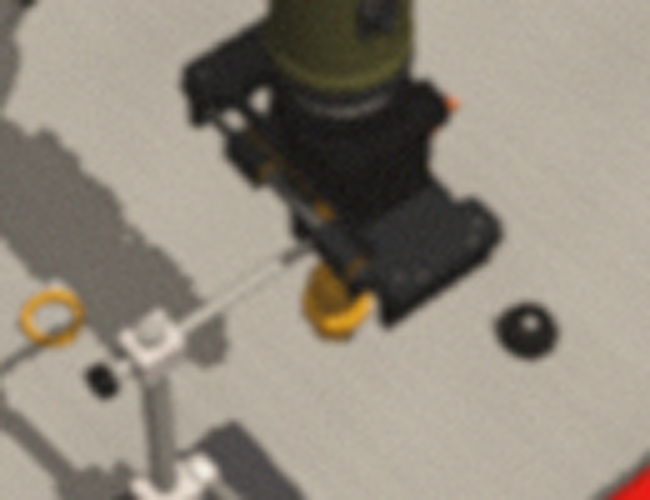

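The hook arm runs into the loop (around 310,250). Lower until the force shows contact.

```bash
python3 -m handwheel '[[0.03,0,0,0.0012,0,0,0],[0.03,0,0,0,0,0,0]]' 25; python3 -m handwheel '[[0.03,0,0,0.001,0,0,0],[0.03,0,0,0,0,0,0]]' 25;
```

```text
time: 8.55
position: [0.6125, 0.108, 0.2374]
tool_rot: [3.139, -0.135, 0.0]
ft_force: [0.0, 1.5, -1.1]
grip_width: 0.467
grip_force: 24.9
time: 8.8
position: [0.6127, 0.108, 0.2369]
tool_rot: [3.139, -0.135, 0.001]
ft_force: [-0.5, -0.8, 2.0]
grip_width: 0.461
grip_force: 24.9
```

```bash
python3 -m handwheel '[[0.044,0,0,0,0,0,0],[0.05,0,0,0,0,0,0],[0.055,0,0,0,0,0,0],[0.065,0,0,0,0,0,0],[0.087,0,0,0,0,0,0],[0.087,0,0,0,0,0,0]]' 10; python3 -m handwheel '[[0.087,0,0,-0.02,0,0,0],[0.087,0,0,-0.03,0,0,0],[0.087,0,0,-0.03,0,0,0],[0.087,0,0,-0.01,0,0,0],[0.087,-0.03,0,0,0,0,0],[0.087,-0.04,0,0,0,0,0],[0.087,-0.04,0,0,0,0,0],[0.087,-0.03,0,0,0,0,0]]'
python3 - <<'E'
from h import *
P0=[.4935,-.3262]
im,d=grab('scene','4');im2,d2=grab('top','4')
P=cloud('scene',d);h=cv2.cvtColor(im,cv2.COLOR_BGR2HSV)
m=(cv2.inRange(h,(10,110,60),(35,255,255))>0)&(abs(P[...,0]-.61)<.06)&(abs(P[...,1]-.108)<.06)&(P[...,2]>.1)
q=P[m];print(len(q),q.min(0),q.max(0)); 
for a in np.arange(.16,.29,.02):
    w=q[(q[:,2]>a)&(q[:,2]<a+.02)];print(a,len(w),w.mean(0) if len(w) else '')
cv2.imwrite('pics/c4.png',cv2.resize(im[140:270,160:320],None,fx=4.5,fy=4.5,interpolation=cv2.INTER_CUBIC))
go([.487,-.328,.15],14.7)
E
```

```text
time: 9.55
position: [0.6125, 0.108, 0.2363]
tool_rot: [3.139, -0.135, 0.0]
ft_force: [-0.5, -0.1, -0.1]
grip_width: 0.883
grip_force: 0.0
time: 10.55
position: [0.4713, 0.1204, 0.3262]
tool_rot: [3.138, -0.134, -0.0]
ft_force: [1.0, -0.1, 1.3]
grip_width: 1.003
grip_force: 0.0
202 [0.5955 0.0924 0.1709] [0.6325 0.1297 0.2886]
0.16 6 [0.6193 0.1206 0.1743]
0.18 60 [0.6189 0.1176 0.1931]
0.19999999999999998 39 [0.6207 0.1159 0.2119]
0.21999999999999997 58 [0.6142 0.1112 0.2265]
0.23999999999999996 9 [0.6128 0.1272 0.2509]
0.25999999999999995 28 [0.6118 0.1114 0.273 ]
0.2799999999999999 2 [0.6043 0.1113 0.2845]
t 10.65 pos [0.4706 0.1209 0.3269] shift now [0.0539 0.4456 0.1779] shift after turn [-0.0981  0.4384  0.1769] turn [  0.13    -0.0272 -19.5221] F [ 0.527  -0.2749  0.2605] grip 0.08709882061153018 0.0 q [ 0.4158 -0.0469 -0.6894  1.6489 -0.0276  1.5289 -1.9269]
```

View pics/c4.png

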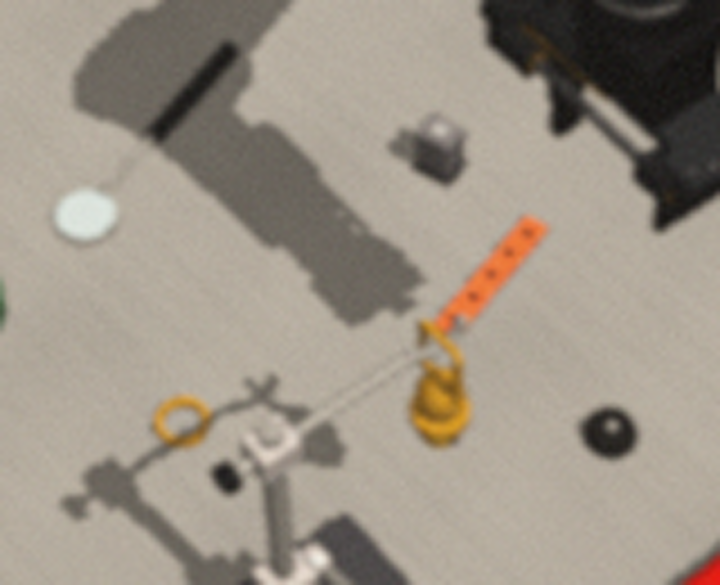

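Socket hangs free on the hook (440,400). Now fetch the mirror (glass 85,213; handle up to 235,45).

```bash
python3 -m handwheel '[[0.087,0,0,0,0,0,-9.7],[0.087,0,0,0,0,0,-9.8],[0.087,-0.01,0.044,0.015,0,0,0],[0.087,-0.01,0.044,0.015,0,0,0],[0.087,-0.01,0.044,0.015,0,0,0],[0.087,-0.01,0.044,0.018,0,0,0],[0.087,-0.01,0.044,0.018,0,0,0],[0.087,-0.01,0.044,0.018,0,0,0],[0.087,-0.01,0.044,0.018,0,0,0],[0.087,-0.01,0.044,0.018,0,0,0],[0.087,-0.01,0.044,0.018,0,0,0],[0.087,-0.008,0.042,0.018,0,0,0]]' 10
python3 -m handwheel '[[0.087,0,0,0,0,0,0],[0.087,0,0,0,0,0,0]]' 
python3 -c "
from h import *
go([.4865,-.329,.004],14.7)"
```

```text
time: 12.15
position: [0.4885, -0.3307, 0.1542]
tool_rot: [3.116, 0.398, -0.001]
ft_force: [0.5, 0.4, 0.3]
grip_width: 0.999
grip_force: 0.0
time: 12.4
position: [0.4889, -0.3279, 0.1549]
tool_rot: [-3.115, -0.399, 0.0]
ft_force: [0.0, 1.3, -0.7]
grip_width: 0.999
grip_force: 0.0
t 12.4 pos [ 0.4889 -0.3279  0.1549] shift now [-0.0026  0.0006  0.1509] shift after turn [-0.0026  0.0004  0.1509] turn [-0.0726  0.0038 -0.09  ] F [ 0.0288  1.3313 -0.6872] grip 0.08694569427873355 0.0 q [ 0.783   0.2479 -0.2751  1.6885  0.0702  1.2159 -0.8243]
```

```bash
python3 -m handwheel '[[0.087,-0.0026,0.0005,0.03,0,0,0],[0.087,0,0,0.035,0,0,0],[0.087,0,0,0.035,0,0,0],[0.087,0,0,0.03,0,0,0],[0.087,0,0,0.015,0,0,0],[0.087,0,0,0.003,0,0,0],[0.087,0,0,0,0,0,0]]' 
python3 -c "
from h import *
go([.4865,-.329,.004],14.7)"
```

```text
time: 13.28
position: [0.4871, -0.3299, 0.0085]
tool_rot: [3.115, 0.4, 0.002]
ft_force: [0.7, -0.4, 0.6]
grip_width: 1.001
grip_force: 0.0
t 13.28 pos [ 0.4871 -0.3299  0.0085] shift now [-0.0003 -0.001   0.0045] shift after turn [-0.0003 -0.001   0.0045] turn [ 0.0803 -0.0712 -0.0826] F [ 0.6573 -0.364   0.6423] grip 0.0870542948544635 0.0 q [ 0.7679  0.3989 -0.2583  1.8176  0.1234  0.9388 -0.8595]
```

```bash
python3 -m handwheel '[[0.087,0,0,0.0035,0,0,0],[0.05,0,0,0.001,0,0,0],[0.02,0,0,0,0,0,0],[0.008,0,0,0,0,0,0],[0.005,0,0,0,0,0,0],[0.005,0,0,0,0,0,0],[0.005,0,0,0,0,0,0],[0.005,0,0,0,0,0,0],[0.005,0,0,0,0,0,0],[0.005,0,0,0,0,0,0]]' 40
```

```text
time: 14.52
position: [0.4861, -0.3297, 0.0028]
tool_rot: [-3.116, -0.399, 0.0]
ft_force: [-0.6, -0.5, 0.8]
grip_width: 0.16
grip_force: 40.0
```

```bash
python3 -m handwheel '[[0.005,0,0,-0.015,0,0,0],[0.005,0,0,-0.03,0,0,0],[0.005,0,0,-0.035,0,0,0],[0.005,0,0,-0.03,0,0,5],[0.005,0,0,-0.01,0,0,7.6],[0.005,0,0,0,0,0,7],[0.005,0,0,0,0,0,0]]' 40
python3 -c "
from h import *
go([.425,.124,.12],-4.9)"
```

```text
time: 15.4
position: [0.4864, -0.3298, 0.124]
tool_rot: [3.138, -0.135, 0.002]
ft_force: [0.9, -1.0, -0.6]
grip_width: 0.158
grip_force: 40.0
t 15.4 pos [ 0.4864 -0.3298  0.124 ] shift now [-0.1001 -0.4469  0.0035] shift after turn [-0.0999 -0.4469  0.004 ] turn [ 0.0493 -0.0588 -0.0258] F [ 0.8706 -0.9782 -0.6125] grip 0.01376864609371548 39.98006343841553 q [ 0.7471  0.2662 -0.2286  1.7284  0.0656  1.1531 -1.157 ]
```

```bash
python3 -m handwheel '[[0.005,-0.009,-0.025,0,0,0,0],[0.005,-0.01,-0.042,0,0,0,0],[0.005,-0.01,-0.045,0,0,0,0],[0.005,-0.01,-0.045,0,0,0,0],[0.005,-0.01,-0.045,0,0,0,0],[0.005,-0.01,-0.045,0,0,0,0],[0.005,-0.01,-0.045,0,0,0,0],[0.005,-0.01,-0.045,0,0,0,0],[0.005,-0.01,-0.045,0,0,0,0],[0.005,-0.01,-0.04,0,0,0,0],[0.005,0,-0.025,0,0,0,0],[0.005,0,0,0,0,0,0]]' 40
python3 -m handwheel '[[0.005,0,0,0,-5.5,0,0],[0.005,0,0,0,-6,0,0],[0.005,0,0,0,-6,0,0],[0.005,0,0,0,-6,0,0],[0.005,0,0,0,-6,0,0],[0.005,0,0,0,-5,0,0],[0.005,0,0,0,0,0,0]]' 40
cat > t.py <<'E'
from h import *
st=Ro.from_euler('z',-4.9,degrees=True);X=st.apply([1,0,0]);n=st.apply([0,np.sin(np.radians(34.5)),np.cos(np.radians(34.5))])
go(np.array([.6125,.1085,.103])-.131*X-.0047*n,-4.9,-34.5)
E
python3 t.py
```

```text
time: 16.9
position: [0.4263, 0.1263, 0.1232]
tool_rot: [-3.139, 0.127, -0.001]
ft_force: [-1.0, -1.4, -0.7]
grip_width: 0.158
grip_force: 40.0
time: 17.77
position: [0.4261, 0.1245, 0.1216]
tool_rot: [2.538, -0.107, -0.039]
ft_force: [0.2, -0.0, -1.0]
grip_width: 0.159
grip_force: 40.0
t 17.77 pos [0.4261 0.1245 0.1216] shift now [ 0.0562 -0.0104  0.0198] shift after turn [ 0.0561 -0.0105  0.02  ] turn [0.0005 0.1801 0.1441] F [ 0.157  -0.0317 -1.0267] grip 0.013790390837320617 39.97846305370331 q [-0.046   0.3582 -0.7474  1.8512  0.5928  1.5637 -2.6469]
```

```bash
cat > t.py <<'E'
from h import *
import sys
G=np.array([.6125,.1085,.103])+(np.array(eval(sys.argv[1])) if len(sys.argv)>1 else 0)
st=Ro.from_euler('z',-4.9,degrees=True);n=st.apply([0,np.sin(np.radians(34.5)),np.cos(np.radians(34.5))])
R=st*Ro.from_euler('x',180-34.5,degrees=True)*Ro.from_euler('z',-15,degrees=True);X=R.apply([1,0,0])
go(G-.131*X-.0047*n,R=R)
E
python3 -m handwheel '[[0.005,0,0,0,0,0.18,-5],[0.005,0,0,0,0,0,-5],[0.005,0,0,0,0,0,-5],[0.005,0,0,0,0,0,0]]' 40
python3 t.py
```

```text
time: 18.27
position: [0.427, 0.1228, 0.1233]
tool_rot: [2.536, 0.219, -0.133]
ft_force: [-0.8, 0.6, 0.2]
grip_width: 0.157
grip_force: 40.0
t 18.27 pos [0.427  0.1228 0.1233] shift now [0.0522 0.0355 0.0206] shift after turn [0.0521 0.0357 0.0206] turn [-0.0181 -0.0884 -0.2521] F [-0.831   0.6393  0.235 ] grip 0.01366880227781031 39.97779607772827 q [-0.0123  0.3621 -0.7853  1.853   0.6056  1.5691 -2.3976]
```

```bash
python3 -m handwheel '[[0.005,0,0.009,0.008,0,0,0],[0.005,0,0.01,0.0126,0,0,0],[0.005,0.006,0.01,0,0,0,0],[0.005,0.01,0.0067,0,0,0,0],[0.005,0.012,0,0,0,0,0],[0.005,0.012,0,0,0,0,0],[0.005,0.008,0,0,0,0,0],[0.005,0.004,0,0,0,0,0],[0.005,0,0,0,0,0,0],[0.005,0,0,0,0,0,0],[0.005,0,0,0,0,0,0]]' 40
python3 t.py
python3 - <<'E'
from h import *
for n in('scene','top'):
    im,d=grab(n,'5');P=cloud(n,d);h=cv2.cvtColor(im,cv2.COLOR_BGR2HSV)
    m=(cv2.inRange(h,(10,110,60),(35,255,255))>0)&(abs(P[...,0]-.61)<.06)&(abs(P[...,1]-.108)<.06)&(P[...,2]>.15);q=P[m]
    print(n,'socket',len(q),(q.min(0)+q.max(0))/2 if len(q) else 0, q[q[:,2]>.26].mean(0))
    m=(abs(P[...,0]-.61)<.05)&(abs(P[...,1]-.108)<.05)&(abs(P[...,2]-.103)<.03)&(h[...,1]<60);q=P[m]
    if len(q)>10:
        c=(q.min(0)+q.max(0))/2;w=np.linalg.svd(q-q.mean(0))[2][2];print('glass',len(q),c,q.mean(0),q.min(0),q.max(0),w)
    m=(P[...,0]<.66)&(P[...,0]>.57)&(P[...,1]>.3)&(P[...,1]<.45)&(P[...,2]>.12)&(P[...,2]<.26);print('cam',P[m].mean(0),m.sum())
im=cv2.imread('pics/scene_5.png')
cv2.imwrite('pics/c5.png',cv2.resize(im[150:330,160:370],None,fx=3.3,fy=3.3,interpolation=cv2.INTER_CUBIC))
E
```

```text
time: 19.65
position: [0.4831, 0.0902, 0.118]
tool_rot: [2.535, 0.223, -0.133]
ft_force: [0.0, -0.9, -0.5]
grip_width: 0.158
grip_force: 40.0
t 19.65 pos [0.4831 0.0902 0.118 ] shift now [0.0004 0.0014 0.0005] shift after turn [0.0004 0.0014 0.0005] turn [ 0.0406 -0.1233 -0.0822] F [ 0.0379 -0.9026 -0.5451] grip 0.013767472442189205 39.97822344303131 q [ 0.0292  0.4191 -0.7363  1.7882  0.6768  1.5538 -2.3163]
scene socket 216 [0.6127 0.1092 0.2241] [0.6124 0.1112 0.2726]
glass 220 [0.5995 0.1078 0.1037] [0.6109 0.1086 0.1047] [0.5606 0.0865 0.0859] [0.6385 0.129  0.1214] [-0.0622 -0.5822 -0.8106]
cam [0.6395 0.3785 0.2155] 466
top socket 129 [0.6098 0.1075 0.2345] [0.611  0.1071 0.2741]
glass 102 [0.5952 0.1059 0.1039] [0.5978 0.1012 0.1084] [0.5607 0.0846 0.0895] [0.6297 0.1272 0.1183] [0.1036 0.5499 0.8288]
cam [0.6333 0.3724 0.2145] 444
```

View pics/c5.png

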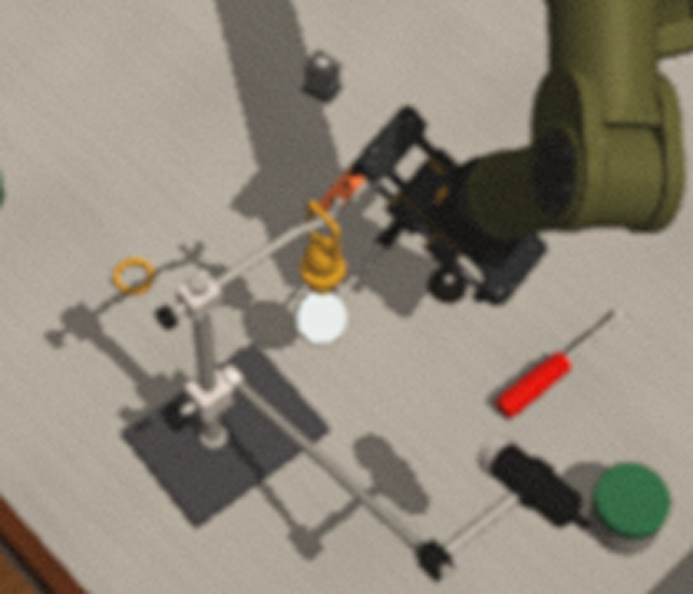

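The glass (320,318) sits right beneath the socket (322,262). It measures centre (0.612, 0.108, 0.104) and about 35° tilt, and the camera has not moved. Let it settle and hand in.

```bash
python3 -m handwheel '[[0.005,0,0.001,0,0,0,0],[0.005,0,0,0,0,0,0],[0.005,0,0,0,0,0,0],[0.005,0,0,0,0,0,0],[0.005,0,0,0,0,0,0],[0.005,0,0,0,0,0,0]]' 40; python3 t.py; python3 -c "
from bench import ctrl
print(ctrl.close_job())"
```

```text
time: 20.5
position: [0.4835, 0.0894, 0.1184]
tool_rot: [2.535, 0.223, -0.133]
ft_force: [-0.1, 0.2, -0.1]
grip_width: 0.151
grip_force: 40.0
t 20.5 pos [0.4835 0.0894 0.1184] shift now [0.0002 0.0005 0.0004] shift after turn [0.0002 0.0005 0.0004] turn [ 0.028  -0.1088 -0.0917] F [-0.0533  0.2067 -0.1274] grip 0.01313809324376961 39.978455901145935 q [ 0.0307  0.4184 -0.7359  1.788   0.6768  1.5537 -2.3144]
the job is handed in; nothing more can be done
None
```

I handed the job in at 20.5 s: the socket hangs free on the hook, and the larger mirror is held still beneath it, tilted about 35° towards the camera; the hand-in returned no verdict.

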